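Lay out cut tube lengths by size

TASK

Lay the four cut lengths of square steel tube on the white stripes of the green layout board, one on each stripe, in order of length: the shortest on the stripe next to the red end stop, the longest next to the grey one. Each should lie flat, centred on its stripe and lengthways along it; do not knock over the mug.

Things in the scene. Friction and masses are not known exactly. Their poses are not given: they have to be found in the camera images.
- tube_42: galvanised-steel square tube, 30 x 30 mm outside with open ends (3 mm wall), 42 mm long, 75 to 125 g, lying on the bench among the others; origin at the middle of the tube (15 mm above what it lies on), x along its length, y across, z up; any of its four long faces may be down; the shortest
- tube_72: galvanised-steel square tube, 30 x 30 mm outside with open ends (3 mm wall), 72 mm long, 125 to 215 g, lying on the bench among the others; origin at the middle of the tube (15 mm above what it lies on), x along its length, y across, z up; any of its four long faces may be down; second shortest
- tube_102: galvanised-steel square tube, 30 x 30 mm outside with open ends (3 mm wall), 102 mm long, 175 to 305 g, lying on the bench among the others; origin at the middle of the tube (15 mm above what it lies on), x along its length, y across, z up; any of its four long faces may be down; second longest
- tube_132: galvanised-steel square tube, 30 x 30 mm outside with open ends (3 mm wall), 132 mm long, 230 to 395 g, lying on the bench among the others; origin at the middle of the tube (15 mm above what it lies on), x along its length, y across, z up; any of its four long faces may be down; the longest
- mark_a: white painted stripe on the green board, 132 x 34 mm, flush: the end stripe on the robot's left (+y) side. Origin at its centre on the board's top face (12 mm above the bench); x along the stripe (across the board, the way a tube on it must lie), y along the row towards mark_a, z up. Stripes lie side by side 75 mm apart in the order a, b, c, d
- mark_b: white painted stripe on the green board, 132 x 34 mm, flush: second from the left. Origin at its centre on the board's top face (12 mm above the bench); x along the stripe (across the board, the way a tube on it must lie), y along the row towards mark_a, z up. Stripes lie side by side 75 mm apart in the order a, b, c, d
- mark_c: white painted stripe on the green board, 132 x 34 mm, flush: third from the left. Origin at its centre on the board's top face (12 mm above the bench); x along the stripe (across the board, the way a tube on it must lie), y along the row towards mark_a, z up. Stripes lie side by side 75 mm apart in the order a, b, c, d
- mark_d: white painted stripe on the green board, 132 x 34 mm, flush: the end stripe on the right (-y) side. Origin at its centre on the board's top face (12 mm above the bench); x along the stripe (across the board, the way a tube on it must lie), y along the row towards mark_a, z up. Stripes lie side by side 75 mm apart in the order a, b, c, d
- red_stop: red block 90 x 20 x 20 mm fixed on one end of the board (its like at the other end is grey), 65 mm beyond the end stripe; it may be at the mark_a end or the mark_d end. Origin at the centre of its underside, on the board's top face. It shows where the row starts: the shortest tube goes on the stripe next to it
- mug: blue ceramic mug, 68 mm tall, 68 mm across plus a handle on the side facing the robot, standing among the tubes; origin at the centre of its foot, z up. To be left standing
Not all that is in view belongs to the job. Leave any black or purple look-alike of the tube_42 alone.

How it is judged:
By the outcome, as a careful person would: the job done as asked, in the order asked, and still so for the second after the job is handed in, with the robot touching nothing.
It also fails if it takes over 99 s, if anything falls off the work surface, if the arm or the gripper's body presses on something with over 40 N, if the wrist force passes 120 N, or if a joint passes its speed limit or range.

ROBOT

A 7-joint arm with a two-finger parallel gripper is mounted at the origin on the work surface. World frame = base frame: x ahead of the robot, y to its left, z up, the work surface at z = 0. Lengths are in m, angles in rad, forces in N, time in s.
With the tool pointing down it reaches from about 0.425 to 0.95 m from the base axis. Payload 4.7 kg.
Tool frame: the origin (TCP) lies on the centre line of the jaws, within the pads' length; the fingertips stand robot.nose_length ahead of it and the grasp point (between the pads) lies 8 mm behind it (robot.nose_length is the distance from the TCP to the fingertips, in m); z points along the fingers, x is the direction in which the jaws open and shut, and the axes are right-handed (so a half turn about z gives the same grasp; the last joint's range is limited). The gripper opens to 85 mm and grips with 20 to 120 N. Pads are 22 mm wide; open, the fingers measure 114 mm over their backs; the gripper's body (76 mm by 85 mm) begins 54 mm behind the grasp point. The pads swing forward as they close: fully open they stand 13 mm farther back than shut.
Start: joints at [-1.304, 0.469, -0.049, 1.532, 0.024, 1.141, -0.082], TCP at [0.197, 0.646, 0.242] pointing down, gripper open.
Joint ranges: [-2.59, 2.59], [-0.33, 1.99], [-1.39, 1.29], [0.1, 2.45], [-1.04, 4.18], [0.21, 1.99], [-2.66, 2.66]. Speed limits (rad/s): [2.57, 2.57, 3.14, 3.14, 3.14, 3.14, 3.14].

INTERFACE

Orientations are given as [roll, pitch, yaw] about the fixed x, y, z axes, in that order (R = Rz(yaw) Ry(pitch) Rx(roll)).
In Python, from plant import robot gives the robot as it stands. Calls block until the motion is done:
- robot.goto(position, orientation): joint-space move of the TCP to a pose.
- robot.move_straight(position, vel=0.15, attitude=None, contact_N=None): straight line of the TCP; attitude=None keeps the orientation; vel is the mean speed in m/s. With contact_N (N) it stops when the force on the tool has changed by that much, and returns True; else False.
- robot.move_joints(angles): joint-space move.
- robot.grip(opening, strength=None): opening from 0.0 (shut) to 1.0 (fully open); strength is the grip in N (None keeps the last); returns when the fingers have stopped.
- robot.sleep(seconds).
- robot.inverse_kinematics(position, orientation): joint angles nearest the present ones, or None.
- robot.sense(): the state.
- robot.grab_frame(name): name is "scene" or "side" or "wrist"; returns a dict with "image" (384x512x3 uint8, red, green, blue), "range_z" (384x512 float32, m along the optical axis (not along the pixel's ray), 0 where there is no reading), "fx", "fy", "cx", "cy" (pixels), "R" (3x3) and "t" (3): a world point X has camera coordinates R X + t. Camera axes: x right, y down, z forward; pixel columns grow to the right and rows downward; lengths in m; the calibration is good to about 2 mm. A picture is of the moment at which its call begins.
A pose or a line that the arm cannot do raises robot.IKError and nothing moves.
- robot.close_job(): hands the job in, once; it reports no verdict.
The state is a dict: "t": time; "joint_pos": joint angles; "joint_velocities": joint speeds; "effort": joint torques, N m; "tcp_pos": TCP position; "tcp_rot": TCP orientation; "wrist_force": force on the tool from outside, world axes, zero at the start; "torque": the same for the moment, N m; "opening": opening from 0.0 (shut) to 1.0 (fully open).
Only numpy, scipy, OpenCV 4.12 (cv2) and the standard library are available. Lean on these libraries where they do the work, as an engineer would, in place of code of your own. Each camera call takes 0.05 s, during which the arm holds its last target.

## Working session

There is one attempt and no reset: what is moved stays moved. The work goes in short steps, each a Python script; the robot and the scene stay as the last script left them, time stands still between calls to the robot, and variables do not carry over. Pictures are saved under pics/ and viewed, and the job is handed in when it is done.

```bash
ls; mkdir -p pics; python3 - <<'E'
from plant import robot
import cv2,numpy as np
for n in ["scene","side"]:
    f=robot.grab_frame(n)
    cv2.imwrite(f"pics/{n}0.png",cv2.resize(f["image"][:,:,::-1],(800,600),interpolation=cv2.INTER_CUBIC))
    np.savez(f"{n}0.npz",**f)
    print(n,f["fx"],f["cx"],f["cy"],(-f["R"].T@f["t"]).round(3),f["R"].round(3).tolist())
s=robot.sense();print(s["t"],robot.nose_length,s["tcp_pos"],s["tcp_rot"],s["wrist_force"])
E
```

```text
pics
scene 358.1498738251591 253.51939061537868 186.8268610296582 [0.86  0.392 0.858] [[-0.819, 0.574, 0.011], [0.461, 0.669, -0.583], [-0.342, -0.473, -0.812]]
side 412.89510796155656 261.7560701544259 193.66545980889452 [ 0.316 -1.011  0.782] [[0.969, -0.245, -0.019], [-0.16, -0.569, -0.807], [0.187, 0.785, -0.59]]
0.1 0.011 [0.19661318 0.64519456 0.24136259] [3.14150920e+00 1.77480123e-03 1.27503081e+00] [ 0.02349164 -0.06020588 -0.63674593]
```

View pics/scene0.png

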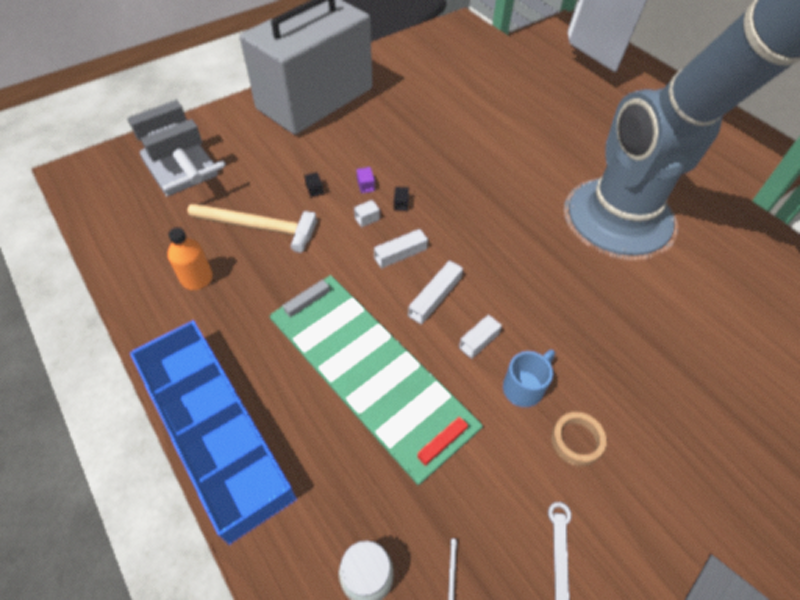

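View pics/side0.png

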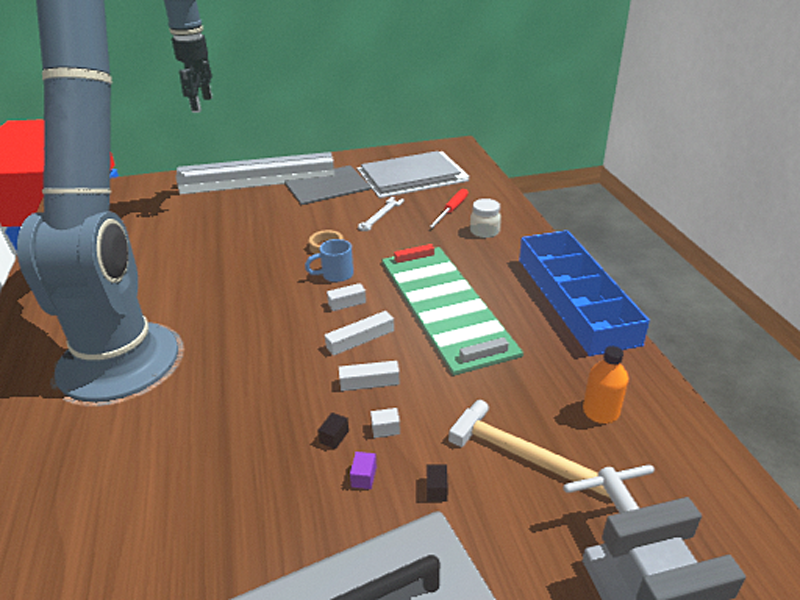

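The scene view (800x600) shows four light tubes at (367,213), (402,247), (436,291) and (481,336). The mug is at (528,378), and the board has the red stop at (443,441) and the grey one at (307,298). The black blocks at (314,184) and (401,198) and the purple one at (366,179) are look-alikes. The red stop is at the far end in the side view, so it is on the +y side, by mark_a. Next I'll measure.

```bash
cat > h.py <<'E'
import cv2,numpy as np
def plane(f,uv,z):
    uv=np.atleast_2d(np.asarray(uv,float)); R,t=f["R"],f["t"]; C=-R.T@t
    d=np.c_[(uv[:,0]-f["cx"])/f["fx"],(uv[:,1]-f["cy"])/f["fy"],np.ones(len(uv))]@R
    return C+d*((z-C[2])/d[:,2])[:,None]
def cloud(f):
    h,w=f["range_z"].shape; v,u=np.mgrid[:h,:w]; z=f["range_z"]
    P=np.dstack([(u-f["cx"])/f["fx"]*z,(v-f["cy"])/f["fy"]*z,z])
    return (P-f["t"])@f["R"]
def rect(P):
    (cx,cy),(w,h),a=cv2.minAreaRect((P[:,:2]*1000).astype(np.float32))
    if w<h: w,h,a=h,w,a+90
    return cx/1000,cy/1000,w,h,(a+90)%180-90
def blobs(m,amin=40):
    n,l,s,c=cv2.connectedComponentsWithStats(m.astype(np.uint8),connectivity=4)
    return [(l==i) for i in range(1,n) if s[i,4]>=amin]
def report(f,n=""):
    X=cloud(f); hsv=cv2.cvtColor(f["image"],cv2.COLOR_RGB2HSV); ok=f["range_z"]>0
    H,S,V=[hsv[...,i].astype(int) for i in range(3)]
    reg=ok&(X[...,0]>.3)&(X[...,0]<.95)&(abs(X[...,1])<.45)
    white=reg&(S<50)&(V>130)
    for name,m,z in [("tube?",white&(X[...,2]>.02)&(X[...,2]<.055),.03),("stripe",white&(X[...,2]>.004)&(X[...,2]<.02),.012),
      ("red",reg&(S>150)&((H<8)|(H>172))&(X[...,2]>.02)&(X[...,2]<.05),.032),("blue",reg&(H>95)&(H<120)&(S>100)&(X[...,2]>.06),.068)
      ,("green",reg&(H>50)&(H<90)&(S>60)&(X[...,2]<.02),.012),("dark",reg&(V<60)&(X[...,2]>.015),.03),("purple",reg&(H>125)&(H<155)&(S>100),.03)]:
        for b in blobs(m):
            p=X[b]; v,u=np.nonzero(b)
            q=plane(f,np.c_[u,v],z)
            print(n,name,"px",u.mean().round(),v.mean().round(),"n",b.sum(),"cloud z %.3f"%np.median(p[:,2]),"ray rect x %.4f y %.4f  %.0fx%.0f  a %.1f"%rect(q))
E
python3 - <<'E'
from h import *
for n in ["scene","side"]:
    report(dict(np.load(n+"0.npz")),n)
E
```

```text
scene tube? px 234.0 134.0 n 117 cloud z 0.030 ray rect x 0.4430 y -0.2945  45x37  a -3.9
scene tube? px 194.0 145.0 n 177 cloud z 0.026 ray rect x 0.5751 y -0.3230  91x27  a 41.5
scene tube? px 256.0 156.0 n 318 cloud z 0.030 ray rect x 0.4395 y -0.1777  103x38  a -6.7
scene tube? px 279.0 184.0 n 444 cloud z 0.030 ray rect x 0.4466 y -0.0564  137x34  a 18.6
scene tube? px 195.0 189.0 n 198 cloud z 0.032 ray rect x 0.6529 y -0.1765  90x21  a 5.7
scene tube? px 307.0 213.0 n 284 cloud z 0.030 ray rect x 0.4417 y 0.0645  78x34  a 8.9
scene tube? px 232.0 378.0 n 139 cloud z 0.044 ray rect x 0.8252 y 0.2763  68x33  a -46.4
scene stripe px 210.0 208.0 n 585 cloud z 0.013 ray rect x 0.6434 y -0.1115  138x39  a 6.3
scene stripe px 227.0 225.0 n 643 cloud z 0.013 ray rect x 0.6353 y -0.0369  138x39  a 6.5
scene stripe px 245.0 244.0 n 700 cloud z 0.013 ray rect x 0.6274 y 0.0378  137x38  a 6.0
scene stripe px 264.0 265.0 n 770 cloud z 0.013 ray rect x 0.6183 y 0.1123  138x38  a 6.3
scene stripe px 358.0 352.0 n 510 cloud z 0.007 ray rect x 0.5708 y 0.3918  128x29  a 44.8
scene stripe px 28
[... 2214 characters left out ...]
e px 232.0 216.0 n 171 cloud z 0.012 ray rect x 0.4496 y -0.0710  135x23  a 19.0
side red px 292.0 126.0 n 66 cloud z 0.025 ray rect x 0.7773 y 0.3913  105x22  a 48.3
side red px 264.0 160.0 n 96 cloud z 0.033 ray rect x 0.6115 y 0.1772  88x25  a 7.0
side green px 270.0 174.0 n 548 cloud z 0.014 ray rect x 0.6166 y 0.1245  152x140  a -83.1
side green px 297.0 212.0 n 1237 cloud z 0.013 ray rect x 0.6399 y -0.0822  249x141  a -83.9
side dark px 391.0 230.0 n 50 cloud z 0.123 ray rect x 0.8562 y -0.2671  27x24  a -29.0
side dark px 213.0 273.0 n 143 cloud z 0.030 ray rect x 0.3577 y -0.2983  49x35  a 51.3
side purple px 232.0 300.0 n 331 cloud z 0.030 ray rect x 0.3870 y -0.3911  64x36  a 68.1
```

The lengths match the tubes clearly. By scene pixel (512 wide): tube_42 at (234,134), tube_102 at (256,156), tube_132 at (279,184), tube_72 at (307,213). The hammer head at (194,145) and the grey stop at (195,189) are not tubes. The two cameras differ by about 4 mm, so I'll refine with the wrist camera.

```bash
python3 - <<'E'
from plant import robot
from h import *
for i,p in enumerate([[.52,.0,.30],[.50,-.2,.28]]):
    robot.goto(p,[np.pi,0,1.6])
    f=robot.grab_frame("wrist"); np.savez(f"w{i}.npz",**f)
    print(robot.sense()["t"],(-f["R"].T@f["t"]).round(3),f["R"][2].round(2))
    cv2.imwrite(f"pics/w{i}.png",f["image"][:,:,::-1])
    report(f,f"w{i}")
E
```

```text
2.7167 [ 0.442 -0.001  0.432] [ 0.31  0.01 -0.95]
w0 tube? px 210.0 86.0 n 2967 cloud z 0.031 ray rect x 0.4465 y -0.0564  132x31  a 18.3
w0 tube? px 108.0 79.0 n 2350 cloud z 0.031 ray rect x 0.4395 y -0.1790  102x31  a -6.6
w0 tube? px 311.0 88.0 n 1626 cloud z 0.031 ray rect x 0.4416 y 0.0642  72x31  a 8.4
w0 tube? px 12.0 81.0 n 888 cloud z 0.031 ray rect x 0.4425 y -0.2953  42x31  a -5.4
w0 tube? px 18.0 189.0 n 783 cloud z 0.026 ray rect x 0.5785 y -0.3151  68x28  a 46.5
w0 tube? px 127.0 238.0 n 676 cloud z 0.033 ray rect x 0.6492 y -0.1766  80x19  a 6.2
w0 stripe px 509.0 171.0 n 73 cloud z 0.008 ray rect x 0.5387 y 0.3432  25x8  a 15.6
w0 stripe px 333.0 220.0 n 2154 cloud z 0.013 ray rect x 0.6228 y 0.1137  136x36  a 5.6
w0 stripe px 281.0 224.0 n 2156 cloud z 0.013 ray rect x 0.6309 y 0.0391  136x36  a 6.1
w0 stripe px 229.0 227.0 n 2134 cloud z 0.013 ray rect x 0.6391 y -0.0357  137x39  a 7.7
w0 stripe px 177.0 231.0 n 2080 cloud z 0.013 ray rect x 0.6469 y -0.1106  136x36  a 6.1
w0 stripe px 471.0 285.0 n 206 cloud z 0.016 ray rect x 0.7223 y 0.3388  101x5  a 48.5
w0 red
[... 1353 characters left out ...]
ipe px 423.0 246.0 n 2203 cloud z 0.013 ray rect x 0.6312 y 0.0397  136x37  a 6.5
w1 stripe px 371.0 231.0 n 1214 cloud z 0.013 ray rect x 0.6129 y -0.0378  84x36  a 7.3
w1 stripe px 316.0 253.0 n 2150 cloud z 0.013 ray rect x 0.6473 y -0.1106  136x36  a 5.7
w1 green px 382.0 244.0 n 12394 cloud z 0.013 ray rect x 0.6334 y -0.0128  371x142  a -83.9
w1 dark px 176.0 24.0 n 1168 cloud z 0.031 ray rect x 0.3606 y -0.2881  45x29  a 50.3
w1 dark px 66.0 138.0 n 961 cloud z 0.030 ray rect x 0.4880 y -0.4262  48x33  a 74.5
w1 dark px 246.0 347.0 n 25355 cloud z 0.343 ray rect x 0.7490 y -0.1923  805x231  a -88.4
w1 purple px 100.0 53.0 n 1515 cloud z 0.030 ray rect x 0.3917 y -0.3749  54x33  a 67.8
```

```bash
python3 - <<'E'
from plant import robot
from h import *
robot.goto([.60,0.0,.24],[np.pi,0,1.6])
f=robot.grab_frame("wrist"); np.savez("w2.npz",**f)
cv2.imwrite("pics/w2.png",f["image"][:,:,::-1]); print(robot.sense()["t"]); report(f,"w2")
c=np.load("w1.npz")["image"][0:300,0:512,::-1]
cv2.imwrite("pics/w1crop.png",cv2.resize(c,(800,469),interpolation=cv2.INTER_CUBIC))
E
```

```text
4.55
w2 tube? px 74.0 24.0 n 1563 cloud z 0.031 ray rect x 0.4675 y -0.1824  45x30  a -6.4
w2 tube? px 339.0 25.0 n 663 cloud z 0.031 ray rect x 0.4596 y 0.0674  37x31  a 8.4
w2 tube? px 223.0 58.0 n 938 cloud z 0.031 ray rect x 0.4919 y -0.0417  37x30  a 18.4
w2 tube? px 104.0 203.0 n 995 cloud z 0.033 ray rect x 0.6536 y -0.1762  87x16  a 5.9
w2 stripe px 355.0 176.0 n 3298 cloud z 0.013 ray rect x 0.6220 y 0.1140  134x35  a 6.1
w2 stripe px 291.0 181.0 n 3244 cloud z 0.013 ray rect x 0.6301 y 0.0391  134x35  a 6.0
w2 stripe px 228.0 186.0 n 3174 cloud z 0.013 ray rect x 0.6379 y -0.0358  134x35  a 6.1
w2 stripe px 165.0 191.0 n 3148 cloud z 0.013 ray rect x 0.6461 y -0.1105  134x36  a 6.1
w2 stripe px 505.0 243.0 n 97 cloud z 0.016 ray rect x 0.6996 y 0.3136  31x6  a 50.2
w2 red px 418.0 176.0 n 1528 cloud z 0.032 ray rect x 0.6130 y 0.1764  91x25  a 8.1
w2 blue px 467.0 21.0 n 866 cloud z 0.068 ray rect x 0.4612 y 0.1762  68x29  a -88.5
w2 blue px 164.0 357.0 n 84 cloud z 0.311 ray rect x 0.8344 y -0.1094  48x13  a 33.9
w2 blue px 197.0 358.0 n 176 cloud z 0.303 ray rect x 0.8378 y -0.0611  77x23  a -80.8
w2 blue px 314.0 359.0 n 112 cloud z 0.303 ray rect x 0.8308 y 0.0712  68x14  a 68.0
w2 green px 261.0 179.0 n 20884 cloud z 0.013 ray rect x 0.6326 y 0.0016  399x140  a -84.0
w2 dark px 256.0 343.0 n 28261 cloud z 0.301 ray rect x 0.8142 y 0.0006  722x208  a -88.4
```

View pics/w1crop.png

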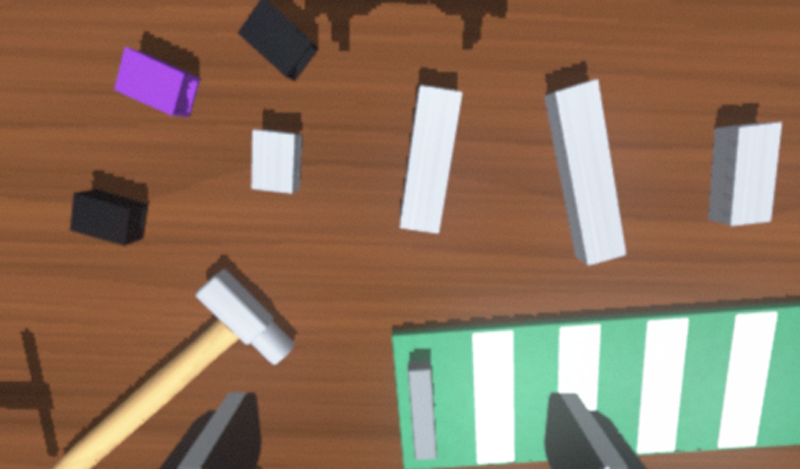

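View pics/w2.png

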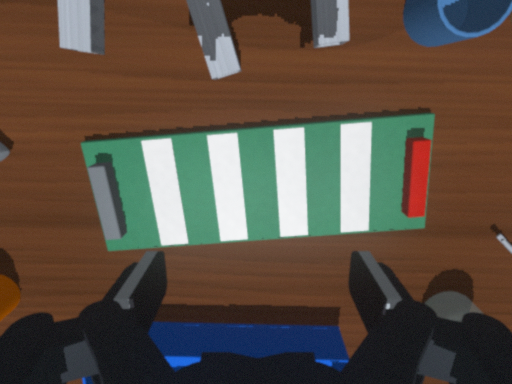

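In the crop (800 px wide), tube_42 is at (275,161), tube_102 at (431,160), tube_132 at (587,172) and tube_72 at (745,174). They are silver and of distinct lengths; the black and purple blocks stay put. In w2 the stripes sit at columns 165, 228, 291 and 355, and the red stop is at 418, by mark_a. I'll start with tube_72 and put it on mark_b.

```bash
cat > mv.py <<'E'
from plant import robot
from h import *
M={"a":(.6215,.1140),"b":(.6297,.0392),"c":(.6377,-.0356),"d":(.6458,-.1105)}
MA=6.15
def ori(a): return [np.pi,0,np.radians(a+90)]
def pick(x,y,a,z=.016):
    robot.goto([x,y,.11],ori(a)); robot.grip(.68,70)
    c=robot.move_straight([x,y,z],vel=.12,contact_N=8)
    print("down contact",c,robot.sense()["tcp_pos"].round(4))
    robot.grip(0,70); print("opening",robot.sense()["opening"])
    robot.move_straight([x,y,.13],vel=.15)
def place(x,y,a,z=.016):
    robot.goto([x,y,.13],ori(a)); 
    robot.move_straight([x,y,.012+z+.008],vel=.12)
    c=robot.move_straight([x,y,.012+z-.002],vel=.03,contact_N=4)
    s=robot.sense();print("place contact",c,s["tcp_pos"].round(4),"op",s["opening"],s["wrist_force"].round(1))
    robot.grip(.55); 
    p=s["tcp_pos"]; robot.move_straight([p[0],p[1],.14],vel=.15)
    print("t",robot.sense()["t"])
def look(n):
    robot.goto([.60,0.0,.24],[np.pi,0,1.6]); f=robot.grab_frame("wrist"); np.savez(n+".npz",**f)
    cv2.imwrite(f"pics/{n}.png",f["image"][:,:,::-1]); report(f,n)
E
python3 - <<'E'
from mv import *
pick(.4418,.0642,8.5); place(*M["b"],MA); look("p1")
E
```

```text
down contact False [0.4422 0.0642 0.0164]
opening 0.3368458303916895
place contact True [0.6307 0.0393 0.0289] op 0.33894659077581346 [-1.  -0.7  4.5]
t 11.275
p1 tube? px 72.0 24.0 n 1565 cloud z 0.031 ray rect x 0.4677 y -0.1825  45x30  a -6.2
p1 tube? px 216.0 12.0 n 100 cloud z 0.031 ray rect x 0.4533 y -0.0422  11x8  a -0.9
p1 tube? px 213.0 57.0 n 853 cloud z 0.031 ray rect x 0.4834 y -0.0446  55x30  a 18.6
p1 tube? px 292.0 191.0 n 1769 cloud z 0.043 ray rect x 0.6329 y 0.0405  77x32  a 6.1
p1 tube? px 102.0 203.0 n 1019 cloud z 0.033 ray rect x 0.6536 y -0.1763  87x17  a 6.2
p1 stripe px 353.0 176.0 n 3267 cloud z 0.013 ray rect x 0.6218 y 0.1138  134x35  a 6.0
p1 stripe px 286.0 177.0 n 1085 cloud z 0.013 ray rect x 0.6300 y 0.0387  134x35  a 5.9
p1 stripe px 226.0 186.0 n 3190 cloud z 0.013 ray rect x 0.6379 y -0.0357  134x35  a 6.1
p1 stripe px 163.0 191.0 n 3156 cloud z 0.013 ray rect x 0.6460 y -0.1105  134x36  a 6.1
p1 stripe px 503.0 243.0 n 109 cloud z 0.016 ray rect x 0.7006 y 0.3151  36x6  a 50.2
p1 red px 415.0 177.0 n 1540 cloud z 0.032 ray rect x 0.6130 y 0.1756  91x24  a 6.0
p1 blue px 466.0 21.0 n 888 cloud z 0.068 ray rect x 0.4609 y 0.1766  69x29  a -88.5
p1 blue px 91.0 355.0 n 53 cloud z 0.298 ray rect x 0.8328 y -0.1937  28x7  a -27.7
p1 blue px 144.0 362.0 n 104 cloud z 0.287 ray rect x 0.8518 y -0.1361  49x26  a -2.1
p1 blue px 217.0 352.0 n 41 cloud z 0.303 ray rect x 0.8271 y -0.0411  39x3  a -88.5
p1 blue px 295.0 353.0 n 49 cloud z 0.303 ray rect x 0.8242 y 0.0512  45x4  a -84.5
p1 green px 259.0 179.0 n 20774 cloud z 0.013 ray rect x 0.6326 y 0.0016  399x141  a -83.9
p1 dark px 257.0 339.0 n 29669 cloud z 0.300 ray rect x 0.8063 y 0.0036  721x222  a -88.5
```

View pics/p1.png

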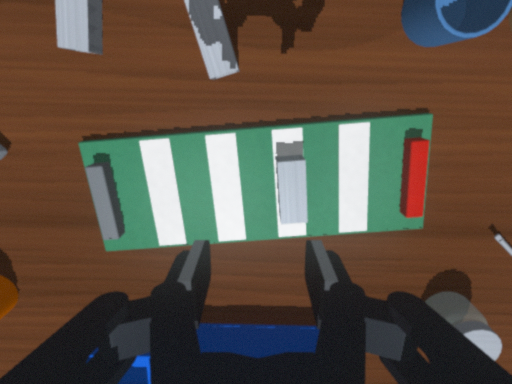

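Tube_72 lies on mark_b in the p1 picture (tube at (292,191), stripe rows 130–236), but it looks a few mm too far in +x. I'll measure it more tightly with all the cameras.

```bash
cat >> mv.py <<'E'
def tubes(f,n=""):
    X=cloud(f); hsv=cv2.cvtColor(f["image"],cv2.COLOR_RGB2HSV)
    m=(hsv[...,1]<60)&(hsv[...,2]>100)&(abs(X[...,2]-.0425)<.006)&(X[...,0]>.53)&(X[...,0]<.74)&(abs(X[...,1])<.16)
    for b in blobs(m,30):
        v,u=np.nonzero(b); q=plane(f,np.c_[u,v],.042); c=rect(q)
        # compare with the marks
        r=np.radians(MA); out=[]
        k=min(M,key=lambda k:np.hypot(M[k][0]-c[0],M[k][1]-c[1])); d=np.array(c[:2])-M[k]
        print(n,"near",k,"x %.4f y %.4f  %.0fx%.0f  a %.1f"%c,"along %.1f across %.1f mm"%tuple(1000*np.array([d@[np.cos(r),np.sin(r)],d@[-np.sin(r),np.cos(r)]])))
E
python3 - <<'E'
from mv import *
tubes(dict(np.load("p1.npz")),"p1")
for n in ["scene","side"]:
    f=robot.grab_frame(n); np.savez(n+"1.npz",**f); tubes(f,n)
    cv2.imwrite(f"pics/{n}1.png",cv2.resize(f["image"][:,:,::-1],(800,600)))
E
```

```text
p1 near b x 0.6295 y 0.0395  73x30  a 6.1 along -0.2 across 0.3 mm
scene near b x 0.6286 y 0.0395  73x33  a 6.5 along -1.1 across 0.4 mm
side near b x 0.6264 y 0.0362  75x40  a 5.9 along -3.6 across -2.6 mm
```

```bash
python3 - <<'E'
from h import *
f=dict(np.load("p1.npz")); X=cloud(f)
for r in range(126,242,4): print(r,X[r,290].round(4),f["image"][r,290])
cv2.imwrite("pics/z1.png",cv2.resize(f["image"][110:250,220:360,::-1],(560,560),interpolation=cv2.INTER_CUBIC))
E
```

```text
126 [ 0.5212 -0.002   0.3722] [ 67 127 100]
130 [0.5652 0.0358 0.0142] [239 241 243]
134 [0.5697 0.0362 0.0136] [239 241 242]
138 [0.5743 0.0365 0.0133] [239 240 242]
142 [0.5788 0.0368 0.0128] [218 219 221]
146 [0.5832 0.0369 0.0139] [119 122 123]
150 [0.5877 0.0372 0.0142] [120 124 125]
154 [0.5924 0.0375 0.0137] [116 119 121]
158 [0.5965 0.0375 0.0162] [ 88  96 100]
162 [0.5957 0.035  0.0406] [175 185 196]
166 [0.5995 0.035  0.0428] [185 195 205]
170 [0.6038 0.0353 0.0432] [186 196 206]
174 [0.608  0.0354 0.0439] [184 194 206]
178 [0.6129 0.0359 0.0421] [186 196 208]
182 [0.6172 0.0361 0.0428] [185 195 207]
186 [0.6219 0.0364 0.0421] [186 195 206]
190 [0.6265 0.0367 0.0422] [188 198 207]
194 [0.631  0.0369 0.0425] [189 198 210]
198 [0.6359 0.0373 0.0417] [188 199 210]
202 [ 0.5212 -0.002   0.3722] [188 200 213]
206 [0.6444 0.0376 0.0441] [189 199 211]
210 [0.6494 0.0379 0.0434] [191 204 213]
214 [0.6545 0.0383 0.0427] [190 200 214]
218 [0.6596 0.0387 0.042 ] [192 202 215]
222 [0.6642 0.0389 0.0427] [197 208 219]
226 [0.6825 0.0429 0.0126] [242 244 245]
230 [0.6877 0.0431 0.0132] [244 245 246]
234 [0.6932 0.0435 0.013 ] [243 244 245]
238 [0.7045 0.0453 0.0013] [101 103  80]
```

View pics/z1.png

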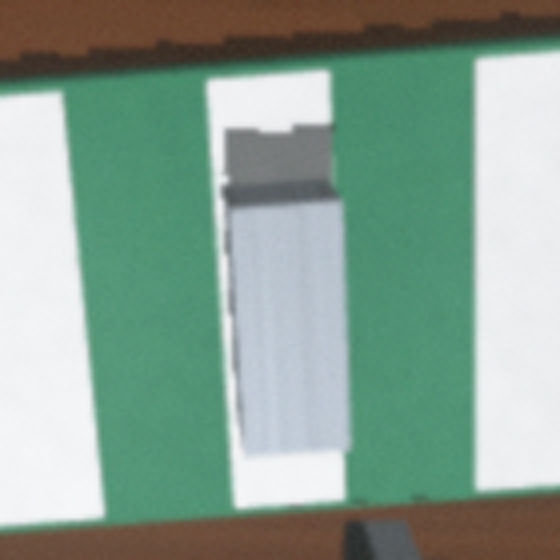

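Zoomed in, tube_72's top runs from x = 0.594 to 0.6655, so it is centred on the stripe within about 1 mm. The dark patch above it is shadow. I'll continue with tube_132 to mark_d.

```bash
python3 - <<'E'
from mv import *
pick(.4467,-.057,18.3); place(*M["d"],MA)
pick(.4397,-.1792,-6.5); place(*M["c"],MA)
robot.goto([.60,0.0,.24],[np.pi,0,1.6]); f=robot.grab_frame("wrist"); np.savez("p2.npz",**f); tubes(f,"p2")
cv2.imwrite("pics/p2.png",f["image"][:,:,::-1])
E
```

```text
down contact False [ 0.4471 -0.0572  0.0164]
opening 0.33898214392626547
place contact True [ 0.6468 -0.1107  0.0289] op 0.33769451178462967 [0.5 0.  3.6]
t 18.5833
down contact False [ 0.4401 -0.1795  0.0164]
opening 0.3395543474923216
place contact True [ 0.6387 -0.0356  0.0289] op 0.3394527977703188 [-0.1  0.3  3.3]
t 25.3833
p2 near d x 0.6457 y -0.1095  133x32  a 6.2 along 0.0 across 1.0 mm
p2 near c x 0.6379 y -0.0350  103x31  a 6.1 along 0.2 across 0.6 mm
p2 near b x 0.6293 y 0.0395  74x30  a 6.1 along -0.4 across 0.3 mm
```

View pics/p2.png

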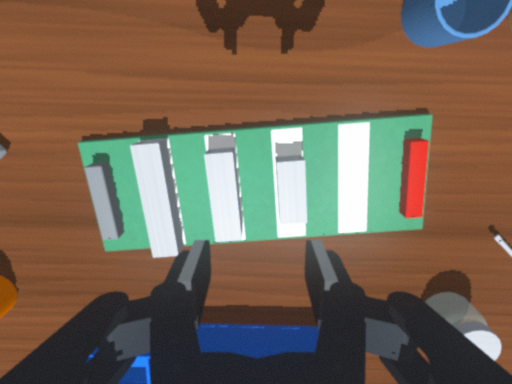

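P2 shows tube_132 at (155,197), tube_102 at (224,195) and tube_72 at (292,190), each within 1 mm of its stripe, with mark_a empty at (353,177). Last is tube_42.

```bash
python3 - <<'E'
from mv import *
pick(.4429,-.295,-5.2); place(*M["a"],MA)
robot.goto([.60,0.0,.24],[np.pi,0,1.6]); f=robot.grab_frame("wrist"); np.savez("p3.npz",**f); tubes(f,"p3")
cv2.imwrite("pics/p3.png",f["image"][:,:,::-1])
f=robot.grab_frame("scene"); tubes(f,"scene"); cv2.imwrite("pics/s3.png",cv2.resize(f["image"][:,:,::-1],(800,600)))
E
```

```text
down contact False [ 0.4432 -0.2954  0.0165]
opening 0.3392306911408608
place contact True [0.6224 0.1142 0.029 ] op 0.3405645090194039 [-0.5  0.8  5.3]
t 33.8917
p3 near d x 0.6457 y -0.1095  133x32  a 6.1 along 0.0 across 1.0 mm
p3 near c x 0.6378 y -0.0351  103x31  a 6.0 along 0.2 across 0.5 mm
p3 near b x 0.6293 y 0.0395  74x30  a 6.1 along -0.3 across 0.3 mm
p3 near a x 0.6219 y 0.1137  44x32  a 6.0 along 0.4 across -0.3 mm
scene near d x 0.6452 y -0.1102  131x34  a 6.4 along -0.5 across 0.3 mm
scene near c x 0.6373 y -0.0351  102x34  a 6.8 along -0.3 across 0.5 mm
scene near b x 0.6281 y 0.0388  72x32  a 6.9 along -1.6 across -0.2 mm
scene near a x 0.6212 y 0.1140  42x32  a 6.9 along -0.3 across 0.1 mm
```

View pics/p3.png

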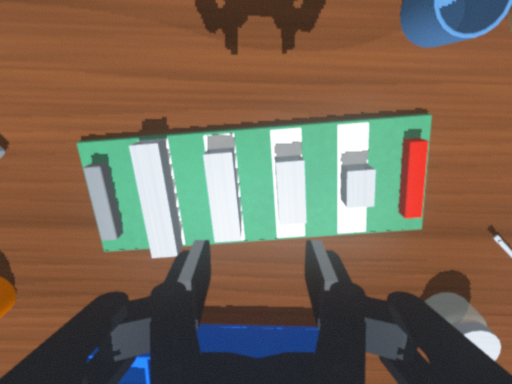

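View pics/s3.png

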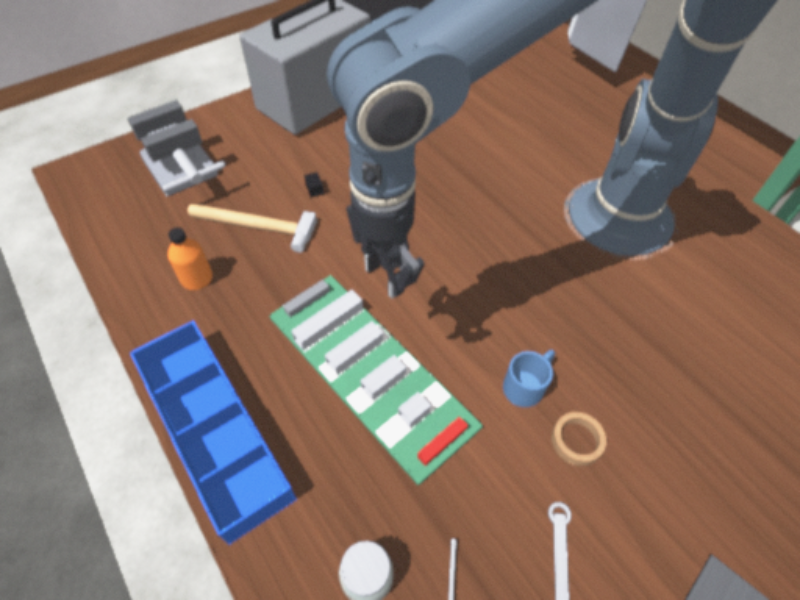

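Both views show all four tubes on their stripes: tube_42 at (358,186) in p3 next to the red stop, through to tube_132 at (155,197) next to the grey one. The mug is upright at (528,378) in the scene view, and the arm is clear of everything.

```bash
python3 - <<'E'
from plant import robot
robot.close_job(); print(robot.sense()["t"])
E
```

```text
the job is handed in; nothing more can be done
the job is handed in; nothing more can be done
```

All four tubes are on the board in order of length, and the job is handed in at about 35 s of robot time. From the red stop they are tube_42 on mark_a, tube_72 on mark_b, tube_102 on mark_c and tube_132 on mark_d, next to the grey stop.

**Last checks:** the wrist camera put every tube within about 1 mm of its stripe centre and about 0.2° of its direction. The scene camera agreed to within 1.6 mm; its angles read up to 0.8° off. The mug was still standing, the look-alikes were not touched, and the arm was well clear of everything.

**Disagreements:** after the first placing, the side camera put tube_72 about 4.5 mm off. I judged that to be the tube's side face caught in the mask, since the other two cameras had it on centre. A rough mask in the wrist picture also read 3 mm off at first, and a tighter one plus the depth readings showed the tube centred.

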